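# Finish the truffle pyramid and present the dish a quarter turn round

### The arm

A 6-joint arm with a two-finger parallel gripper is mounted at the origin on a cart in front of the work surface, level with it; the furniture and walls round the work are solid. World frame = base frame: x ahead of the robot, y to its left, z up, the work surface at z = 0. Lengths are in m, angles in rad, forces in N, time in s.
With the tool pointing down it reaches from about 0.25 to 0.725 m from the base axis. Payload 4 kg.
Tool frame: the origin (TCP) lies midway between the tips of the shut fingers; the grasp point (between the pads) lies 19 mm behind it; z points along the fingers, y is the line along which they close (so a half turn about z gives the same grasp; the last joint's range is limited). The gripper opens to 85 mm and grips with 20 to 120 N. Pads are 22 mm wide; open, the fingers measure 114 mm over their backs; the gripper's body (76 mm by 85 mm) begins 54 mm behind the grasp point. The pads swing forward as they close: fully open they stand 13 mm farther back than shut.
Start: joints at [1.284, 0.241, 0.005, 1.335, 0, 1.571], TCP at [0.141, 0.48, 0.231] pointing down, gripper open.
Joint ranges: [-2.72, 2.72], [-1.05, 1.87], [-1.09, 1.28], [-1.99, 2.15], [-1.42, 1.44], [-3.14, 3.14]. Speed limits (rad/s): [2.79, 2.79, 3.14, 3.14, 3.14, 3.14].

### API

Orientations are given as a unit quaternion [x, y, z, w].
In Python, from workcell import get_obs, camera, job_done, silhouettes gives the robot as it stands. The module is installed in compiled form; this text tells all that it offers.
- The arm moves only by the tool drive_tool, never from a script. Its argument "increments" is a list of rows, each a list of 3 entries, a list of its own where there are three numbers: the shift along the world's x, y, z in mm, then the turn, a rotation vector about the world's x, y, z in degrees, then the opening, from 0 (shut) to 1 (fully open). A call has 1 to 8 rows; each row shifts and turns the commanded pose from where the row before left it; what a row does not reach is not made up. A row lasts 1/12 s, in which the tool goes at most 41.7 mm and 7.16 degrees, less where a joint would pass 70% of its speed; a pose out of reach is approached as far as the arm can. A call is refused whole if a number of a shift passes 41.7 or a number of a turn 7.16, either way. A call with a gripper value outside its range is refused whole. The fingers move at their own pace and stop on an object; the grip force is fixed at half the most. Time passes only in rows, so rows that do not move let the fingers close. It gives the time, the measured TCP pose, the force, the opening and the grip force at its end, in the units of the state.
- get_obs(): the state, without advancing time (a new reading comes with each control period).
- camera(name): name is "scene" or "top"; returns a dict with "image" (420x560x3 uint8, red, green, blue), "K" (3x3 intrinsics, pixels), "view" (4x4, takes a point from world to camera coordinates). Camera axes: x right, y down, z forward; pixel columns grow to the right and rows downward; lengths in m; the calibration is good to about 2 mm. A picture is of the moment at which its call begins. There is no depth.
- job_done(): hands the job in; it is judged then, once.
Trained networks look in a picture, given as the dict that the camera call returned (one of the last four; its "shot" number tells which), for a name from the list of things; names that differ only in an ending like _2 or _b are one class to them, and where a whole thing is asked for, a point or a joint stands for the part that bears it (a point fixed in the world has none). Each returns a list of dicts, best first, with "conf" (0 to 1); they miss things now and then, are a little off and sometimes report something else, mostly with a low value. They report only what shows in the picture. A call takes as long as a camera call. They do not tell look-alikes from the thing itself.
- silhouettes(query, picture): "region" (420x560 bool, what is visible of it) and "bbox" ([left, top, right, bottom] in pixels, round what is visible of it).
The state is a dict: "clock": time; "joint_pos": joint angles; "joint_vel": joint speeds; "tau": joint torques, N m; "eef_pos": TCP position; "tool_rot": TCP orientation; "ft_force": force on the tool from outside, world axes, zero at the start; "ft_torque": the same for the moment, N m; "grip_width": finger opening in m; "grasp_force": force on a finger pad.
Only numpy, scipy, OpenCV 4.12 (cv2) and the standard library are available. Lean on these libraries where they do the work, as an engineer would, in place of code of your own. Each camera call takes 0.05 s, during which the arm holds its last target. There are 200 camera calls.

### The job

Take the red truffle ball off its steel ring and set it on top of the three brown ones in the dish, in the hollow between them, and let go of it while the dish still stands on the scale. Then grip the dish by its wooden handle, lift it a hand's breadth clear of the scale and only then, in the air, turn it a quarter turn (either way round) to show its other side, keeping it level and the red ball on top. Finish still holding the dish up like that, level and steady, and leave the timer, the little jar and the red carton alone.

Things in the scene. Friction and masses are not known exactly. Their poses are not given: they have to be found in the camera images.
- dish: Loose serving dish, about 0.2 kg: wooden foot disc (diameter 100, 10 thick) under a white conical dish (rim diameter 138, 28 above the underside), with a wooden bar handle along its +x axis. Origin: centre of the underside, z up. At the start it stands on the scale's platform, handle toward the scale's -y side. It hangs off centre from the handle: grip hard (60 N or more) to keep it level.
- handle (a point): Best grip point inside the bar handle: 108 mm from the dish's centre along its +x axis, 26 mm above its underside. The bar is 18 mm wide (along the dish's y), 24 mm high (12 to 36 mm above the dish's underside) and ends 143 mm from the centre. Grip it from above across its width.
- scale: White counter scale, fixed, 278 x 195 x 49 mm; origin at the centre of its underside, display toward its own -x, z up. Its flat steel platform, 49 mm above the table, spans x -66 to +139 and y -98 to +98 mm in its frame. The dish stands near the platform's centre.
- brown_1: Loose brown ball (hard truffle) of diameter 40 mm, 22 g, with thin cream lines; origin at its centre; its axes turn as it rolls. The three brown balls lie in the dish touching one another, their centres 23 mm from the dish's axis.
- brown_2: Second brown ball, the same.
- brown_3: Third brown ball, the same.
- red_ball: Loose red ball (hard truffle), diameter 40 mm, 22 g, thin cream lines; origin at its centre. Starts on the steel ring. In the hollow of the three brown balls its centre is 33 mm above theirs, on the dish's axis; the brown balls' tops are then 13 mm below its centre, so hold it with the fingertips at most 8 mm below its centre.
- cup: Small upright steel ring, fixed, outer diameter 33 mm, inner 26 mm, 30 mm high; origin at the centre of its underside. The red ball lies in its mouth, its centre 45 mm above the table.
- timer: White and grey round kitchen timer, diameter 62 mm, 50 mm high, loose; origin at the centre of its underside. To be left alone.
- jar: Little glass jar with a white lid, diameter 50 mm, 56 mm high, loose; origin at the centre of its underside. To be left alone.
- carton: Small red carton, 50 x 110 x 28 mm, loose; origin at the centre of its underside. To be left alone.
Not all that is in view belongs to the job. What is shaped like the red_ball but purple or yellow is not meant.

How it is judged:
On the way, in this order (a step that is already met when the one before it is completed fails the run):
1. the red ball lies released in the hollow on the three brown balls, the dish still on the scale (z of red_ball in the frame of dish between 0.06 and 0.076 m and x of red_ball in the frame of dish between -0.01 and 0.01 m and y of red_ball in the frame of dish between -0.01 and 0.01 m and contact force between the fingers and red_ball below 0.02 N and linear speed of red_ball below 0.03 m/s and z of dish in the frame of scale below 0.054 m), for 0.2 s.
2. the dish is lifted off the scale, not yet turned, the red ball still on top (z of dish in the frame of scale above 0.069 m and angle between the x axis of dish and the y axis of scale, either way round below 0.5 rad and z of red_ball in the frame of dish above 0.06 m), for 0.1 s.
3. the dish is turned a quarter turn in the air, the red ball still on top (z of dish in the frame of scale above 0.069 m and angle between the x axis of dish and the x axis of scale, either way round below 0.17 rad and z of red_ball in the frame of dish above 0.06 m), for 0.2 s.
At the end, for the whole second after the job is handed in: The fingers hold the dish at least 30 mm clear above the scale's platform height, at rest, level within 0.10 rad, turned a quarter turn from its start within 0.17 rad; the red ball lies untouched by the fingers on all three brown balls, over the dish's centre within 12 mm (z of dish in the frame of scale above 0.079 m and angle between the x axis of dish and the x axis of scale, either way round below 0.17 rad and angle between dish's own z axis and vertical below 0.1 rad and linear speed of dish below 0.02 m/s and contact force between the fingers and dish above 3 N and contact force between the fingers and red_ball below 0.02 N and distance between red_ball and brown_1 below 0.046 m and distance between red_ball and brown_2 below 0.046 m and distance between red_ball and brown_3 below 0.046 m and z of red_ball in the frame of dish above 0.06 m and x of red_ball in the frame of dish between -0.012 and 0.012 m and y of red_ball in the frame of dish between -0.012 and 0.012 m); the arm keeps its last pose, push and grip.
It fails at once if the dish is tilted by more than 0.25 rad (angle between dish's own z axis and vertical above 0.25 rad).
It fails at once if the timer, the jar or the carton is shifted by more than 15 mm (distance of any of timer, jar, carton from where it was at the start of the episode above 0.015 m).
It also fails if it takes over 64 s, if anything falls off the work surface, if the arm or the gripper's body presses on something with over 40 N, if the wrist force passes 120 N, or if a joint passes its speed limit or range.

## Working session

There is one attempt and no reset: what is moved stays moved. The work goes in short steps, Python scripts to look and compute and a tool call to move; the robot and the scene stay as the last step left them, time stands still between calls to the robot, and variables do not carry over. Pictures are saved under pics/ and viewed, at most 10 in all, crops included, and the job is handed in when it is done.

Besides the shell and the picture viewer there is one more tool, called after ">>>" by a JSON object that holds its "method" and its "body". drive_tool: Moves the arm, as the interface text tells. Its arguments: {"type":"object","properties":{"increments":{"type":"array"}},"required":["increments"]}

```bash
mkdir -p pics; cat > look.py <<'E'
import numpy as np, cv2, pickle
from workcell import *
P={}
for n in("scene","top"):
    p=camera(n);P[n]=p
    cv2.imwrite(f"pics/{n}0.png",p["image"][:,:,::-1])
    print(n,np.round(p["K"],1).tolist(),np.round(p["view"],3).tolist())
    for q in("dish","handle","scale","red_ball","brown_1","cup","timer","jar","carton"):
        for r in silhouettes(q,p):
            ys,xs=np.nonzero(r["region"])
            print(q,round(r["conf"],2),np.round(r["bbox"]).tolist(),round(xs.mean(),1),round(ys.mean(),1),len(xs))
o=get_obs();print(o)
E
python3 look.py; python3 -c "
import cv2,numpy as np
"
```

```text
scene [[424.3, 0.0, 283.4], [0.0, 424.3, 210.7], [0.0, 0.0, 1.0]] [[-0.376, -0.926, 0.017, 0.278], [-0.521, 0.196, -0.831, 0.326], [0.766, -0.321, -0.556, 0.819], [0.0, 0.0, 0.0, 1.0]]
dish 0.58 [209.0, 195.0, 288.0, 222.0] 245.0 211.2 994
handle 0.68 [213.0, 199.0, 286.0, 227.0] 245.0 210.7 1030
scale 0.77 [195.0, 197.0, 267.0, 274.0] 230.1 242.1 3976
scale 0.5 [392.0, 208.0, 414.0, 231.0] 401.8 218.8 405
red_ball 0.72 [337.0, 249.0, 354.0, 263.0] 346.1 252.7 179
red_ball 0.54 [340.0, 208.0, 350.0, 215.0] 343.7 211.6 114
red_ball 0.48 [352.0, 215.0, 365.0, 230.0] 358.6 221.9 162
red_ball 0.46 [322.0, 227.0, 337.0, 239.0] 328.6 232.2 163
red_ball 0.45 [383.0, 234.0, 399.0, 247.0] 390.2 239.8 168
brown_1 0.75 [231.0, 200.0, 252.0, 215.0] 239.8 209.3 181
brown_1 0.51 [235.0, 194.0, 245.0, 207.0] 238.8 199.0 92
brown_1 0.46 [222.0, 196.0, 233.0, 214.0] 226.6 205.5 128
brown_1 0.24 [351.0, 212.0, 363.0, 233.0] 358.5 221.9 161
cup 0.61 [352.0, 228.0, 367.0, 239.0] 357.2 232.7 141
timer 0.64 [391.0, 207.0, 416.0, 232.0] 401.7 218.7 393
jar 0.73 [350.0, 177.0, 363.0, 201.0] 355.6 187.3 252

[... 1052 characters left out ...]
, 'joint_pos': array([1.28402507e+00, 2.40558275e-01, 4.97877008e-03, 1.33519156e+00,
       1.17537002e-05, 1.57082560e+00]), 'joint_vel': array([-3.52812894e-05, -1.09742077e-04,  6.69781553e-04, -9.91661886e-04,
        2.66589435e-05, -4.38939485e-05]), 'tau': array([-1.09290097e-03, -3.72213757e+01,  2.52698439e+01,  1.17968542e-03,
        6.03563467e-05, -7.05945681e-06]), 'eef_pos': array([0.14142298, 0.47957528, 0.23131921]), 'tool_rot': array([ 1.42909300e-01,  9.89735789e-01,  1.33385704e-05, -4.01219609e-06]), 'ft_force': array([ 0.18878776, -0.43325737, -0.39842256]), 'ft_torque': array([0.02730432, 0.00750268, 0.02043289]), 'grasp_force': 0.0, 'grip_width': 0.08545319843317085}
```

```bash
python3 -c "
import cv2,numpy as np
a=cv2.imread('pics/scene0.png')[165:285,135:425];b=cv2.imread('pics/top0.png')[150:270,140:430]
a=cv2.resize(a,(725,300),interpolation=3);b=cv2.resize(b,(725,300),interpolation=3)
cv2.imwrite('pics/c0.png',np.vstack([a,b]))"
```

```text
(no output)
```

View pics/c0.png

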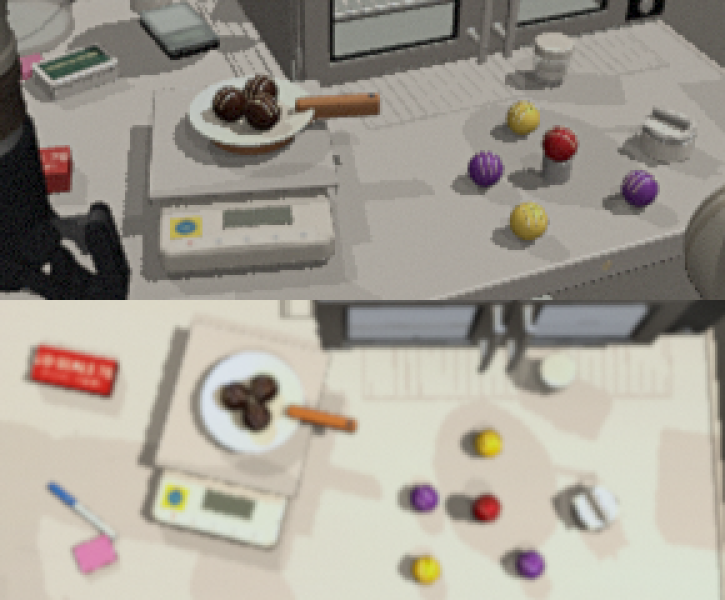

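The crop, with the scene view above and the top view below, shows:
- **Red ball:** on its ring at about scene (359,223) and top (334,233), with purple and yellow look-alikes around it.
- **Dish:** on the scale, with the handle pointing right, toward -y. The handle tip is at about scene (287,206) and top (282,197).
- **Carton:** far left.

Next I'll measure positions by colour segmentation.

```bash
cat > geo.py <<'E'
import numpy as np, cv2
from workcell import *
def ray(p,uv):
    R=p["view"][:3,:3];t=p["view"][:3,3]
    d=R.T@np.linalg.solve(p["K"],[uv[0],uv[1],1.]);return -R.T@t,d/np.linalg.norm(d)
def plane(p,uv,z):
    o,d=ray(p,uv);return o+d*(z-o[2])/d[2]
def tri(ps,uvs):
    A=np.zeros((3,3));b=np.zeros(3);L=[]
    for p,uv in zip(ps,uvs):
        o,d=ray(p,uv);M=np.eye(3)-np.outer(d,d);A+=M;b+=M@o;L.append((o,d))
    x=np.linalg.solve(A,b);return x,[round(1e3*np.linalg.norm(np.cross(x-o,d)),1) for o,d in L]
def proj(p,x):
    c=p["view"][:3,:3]@x+p["view"][:3,3];c=p["K"]@c;return c[:2]/c[2]
def blob(mask,near,r=25):
    n,l,s,c=cv2.connectedComponentsWithStats(mask.astype(np.uint8))
    best=[(i,s[i,4]) for i in range(1,n) if np.hypot(*(c[i]-near))<r and s[i,4]>20]
    if not best:return None
    i=max(best,key=lambda t:t[1])[0];return c[i],s[i],l==i
def hsv(p):return cv2.cvtColor(p["image"],cv2.COLOR_RGB2HSV).astype(int)
def red(p):
    h=hsv(p);return ((h[...,0]<6)|(h[...,0]>172))&(h[...,1]>150)&(h[...,2]>70)
E
cat > m.py <<'E'
from geo import *
S,T=camera("scene"),camera("top")
bs=blob(red(S),(359,222),10);bt=blob(red(T),(334,233),10)
print("red",bs[:2],bt[:2])
uv=[b[1][:2]+(b[1][2:4]-1)/2 for b in (bs,bt)]
print("tri centroid",tri([S,T],[bs[0],bt[0]]),"bbox",tri([S,T],uv))
def orange(p):
    h=hsv(p);return (h[...,0]>=6)&(h[...,0]<18)&(h[...,1]>130)&(h[...,2]>90)
hs=blob(orange(S),(270,207),20);ht=blob(orange(T),(268,196),15)
for n,p,b in(("S",S,hs),("T",T,ht)):
    if b is None: print(n,None);continue
    print(n,b[0],b[1]); ys,xs=np.nonzero(b[2]); r=cv2.minAreaRect(np.c_[xs,ys].astype(np.float32));print(r)
    vx,vy,x0,y0=cv2.fitLine(np.c_[xs,ys].astype(np.float32),2,0,.01,.01).ravel()
    t=(xs-x0)*vx+(ys-y0)*vy
    e=[np.array([x0+vx*q,y0+vy*q]) for q in(t.min()-.3,t.max()+.3)]
    e=sorted(e,key=lambda q:q[0]);z=.085 if n=="T" else .077
    a,c=[plane(p,q,z) for q in e];print("ends",a,c,"len",np.linalg.norm(c-a),"yaw",np.degrees(np.arctan2(*(c-a)[1::-1])))
print("handle tri",tri([S,T],[hs[0],ht[0]]) if hs and ht else 0)
# white rim in top and dark balls
for n,p,c0,rr in(("S",S,(240,207),45),("T",T,(239,191),40)):
    h=hsv(p);yy,xx=np.mgrid[:420,:560];near=np.hypot(xx-c0[0],yy-c0[1])<rr
    d=near&(p["image"].max(2)<110);b=blob(d,c0,12)
    if b:
        print(n,"dark",b[0],b[1],"at z .095",plane(p,b[0],.095))
    w=near&(p["image"].min(2)>(195 if n=="S" else 200));
    b=blob(w,c0,12)
    if b:
        ct=max(cv2.findContours(b[2].astype(np.uint8),0,1)[0],key=len);e=cv2.fitEllipse(cv2.convexHull(ct));print(n,"white",b[1],e,"centre at z.077",plane(p,e[0],.077))
E
python3 m.py
```

```text
red (array([358.4109589 , 223.31506849]), array([354, 219,  11,   9,  73], dtype=int32)) (array([333.94444444, 233.08333333]), array([329, 229,  10,   9,  72], dtype=int32))
tri centroid (array([ 0.45259031, -0.10920586,  0.04002862]), [np.float64(0.9), np.float64(0.9)]) bbox (array([ 0.45183447, -0.10870773,  0.04193922]), [np.float64(0.6), np.float64(0.6)])
S [270.38461538 205.61538462] [254 203  32   6 117]
((269.5565490722656, 206.1877899169922), (4.899210453033447, 31.15517234802246), 87.27368927001953)
ends [0.58495647 0.15251021 0.077     ] [0.55717861 0.06904959 0.077     ] len 0.08796183853116833 yaw -108.40877623795886
T [267.72321429 196.95535714] [255 193  27   9 112]
((268.0882568359375, 197.14707946777344), (26.92145538330078, 4.6081767082214355), 14.03624439239502)
ends [0.57959283 0.15333623 0.085     ] [0.55682956 0.06517904 0.085     ] len 0.09104864823557621 yaw -104.47823091449342
handle tri (array([0.56959095, 0.10981862, 0.07787396]), [np.float64(0.9), np.float64(0.9)])
S dark [233.98169336 207.38901602] [220 195  27  24 437] at z .095 [0.57070656 0.21247797 0.095     ]
T dark [239.85079365 190.02222222] [228 180  23  22 315] at z .095 [0.59059031 0.20182022 0.095     ]
T white [221 171  41  40 640] ((240.93704223632812, 190.2409210205078), (39.59161376953125, 40.5963134765625), 61.16606521606445) centre at z.077 [0.59376619 0.19964262 0.077     ]
```

>>> {"method": "drive_tool", "body": {"increments": [[[13, -24.5, -1], [0, 0, -5], 0.75], [[13, -24.5, -1], [0, 0, -5], 0.75], [[13, -24.5, -1], [0, 0, -5], 0.75], [[13, -24.5, -1], [0, 0, -5], 0.75], [[13, -24.5, -1], [0, 0, -5], 0.75], [[13, -24.5, -1], [0, 0, -5], 0.75], [[13, -24.5, -1], [0, 0, -5], 0.75], [[13, -24.5, -1], [0, 0, -5], 0.75]]}}

```text
clock: 1.77
eef_pos: [0.2458, 0.2824, 0.2234]
tool_rot: [0.475, 0.88, 0.0, 0.0]
ft_force: [0.1, 1.3, 0.1]
grip_width: 0.064
grasp_force: 0.0
```

>>> {"method": "drive_tool", "body": {"increments": [[[13, -24.5, -1], [0, 0, -5], 0.75], [[13, -24.5, -1], [0, 0, -5], 0.75], [[13, -24.5, -1], [0, 0, -5], 0.75], [[13, -24.5, -1], [0, 0, -5], 0.75], [[13, -24.5, -1], [0, 0, -5], 0.75], [[13, -24.5, -1], [0, 0, -5], 0.75], [[13, -24.5, -1], [0, 0, -5], 0.75], [[13, -24.5, -1], [0, 0, -5], 0.75]]}}

```text
clock: 2.43
eef_pos: [0.3499, 0.0863, 0.2155]
tool_rot: [0.747, 0.665, 0.0, 0.0]
ft_force: [0.4, 0.4, -0.2]
grip_width: 0.0644
grasp_force: 0.0
```

>>> {"method": "drive_tool", "body": {"increments": [[[13, -24.5, -5], [0, 0, -5], 0.75], [[13, -24.5, -5], [0, 0, -5], 0.75], [[13, -24.5, -5], [0, 0, -5], 0.75], [[13, -24.5, -5], [0, 0, -5], 0.75], [[13, -24.5, -5], [0, 0, -5], 0.75], [[13, -24.5, -5], [0, 0, -5], 0.75], [[13, -24.5, -5], [0, 0, -5], 0.75], [[8, -24.5, -5], [0, 0, -3], 0.75]]}}

```text
clock: 3.1
eef_pos: [0.4496, -0.1099, 0.1752]
tool_rot: [0.923, 0.385, 0.0, 0.0]
ft_force: [0.3, 0.5, 1.5]
grip_width: 0.0644
grasp_force: 0.0
```

```bash
cat > st.py <<'E'
from geo import *
from scipy.spatial.transform import Rotation as R
o=get_obs();m=R.from_quat(o["tool_rot"]).as_matrix()
print(o["clock"],np.round(o["eef_pos"],4),"y-ang",np.degrees(np.arctan2(m[1,1],m[0,1])).round(2),"z",m[:,2].round(4),np.round(o["joint_pos"],3),o["grip_width"],o["grasp_force"],o["ft_force"].round(2))
E
python3 st.py; cat > r.py <<'E'
from geo import *
import sys
S,T=camera("scene"),camera("top")
for p,n,c in((S,"S",(358,223)),(T,"T",(334,233))):
    h=p["image"].astype(int)
    # ball disc incl. cream lines: fill hull of red pixels
    m=red(p);b=blob(m,c,14)
    if b is None: print(n,None);continue
    ys,xs=np.nonzero(b[2]);ce,r=cv2.minEnclosingCircle(np.c_[xs,ys].astype(np.float32));print(n,b[0],ce,r,b[1],"z45:",plane(p,ce,.045).round(4),plane(p,b[0],.045).round(4))
im=cv2.resize(S["image"][175:275,300:430,::-1],(520,400),interpolation=3)
cv2.imwrite("pics/r1.png",im)
E
python3 r.py
```

```text
3.1 [ 0.4496 -0.1099  0.1752] y-ang -44.66 z [ 1.1e-03 -1.0e-04 -1.0e+00] [-0.24   0.201 -0.196  1.172  0.     2.11 ] 0.0643915872453556 0.0 [0.28 0.52 1.49]
S [358.75806452 222.91935484] (359.0, 222.5) 5.590270042419434 [354 219  11   9  62] z45: [ 0.45   -0.1079  0.045 ] [ 0.4485 -0.1062  0.045 ]
T None
```

>>> {"method": "drive_tool", "body": {"increments": [[[0, 1, -25], [0, 0, 0], 0.75], [[0.5, 0, -25], [0, 0, 0], 0.75], [[0, 0, -25], [0, 0, 0], 0.75], [[0, 0, -25], [0, 0, 0], 0.75], [[0, 0, -20], [0, 0, 0], 0.75], [[0, 0, -15], [0, 0, 0], 0.75], [[0, 0, -5], [0, 0, 0], 0.75], [[0, 0, 0], [0, 0, 0], 0.75]]}}

```text
clock: 3.87
eef_pos: [0.4476, -0.1066, 0.0343]
tool_rot: [0.922, 0.388, -0.001, -0.001]
ft_force: [0.0, 0.6, 0.5]
grip_width: 0.064
grasp_force: 0.0
```

```bash
python3 st.py; python3 r.py
```

```text
3.8667 [ 0.4476 -0.1066  0.0343] y-ang -44.37 z [-0.0031  0.001  -1.    ] [-0.234  0.356 -0.403  0.814  0.     2.111] 0.06403654467855953 0.0 [0.03 0.64 0.49]
S [362.58333333 222.875     ] (362.5, 222.5) 3.8079864978790283 [361 219   5   8  24] z45: [ 0.4465 -0.117   0.045 ] [ 0.4449 -0.1163  0.045 ]
T None
```

View pics/r1.png

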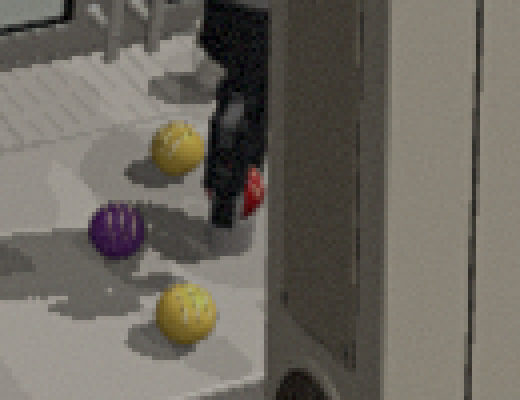

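The picture shows the near finger just left of the red ball at about (240,190), beside the ring. The arm hides the other side. I'll centre the tool and close.

>>> {"method": "drive_tool", "body": {"increments": [[[2, -2, 0], [0, 0, 0], 0.75], [[0, 0, 0], [0, 0, 0], 0.75], [[0, 0, 0], [0, 0, 0], 0.4], [[0, 0, 0], [0, 0, 0], 0.3], [[0, 0, 0], [0, 0, 0], 0.3], [[0, 0, 0], [0, 0, 0], 0.3], [[0, 0, 0], [0, 0, 0], 0.3], [[0, 0, 0], [0, 0, 0], 0.3]]}}

```text
clock: 4.63
eef_pos: [0.4516, -0.1097, 0.036]
tool_rot: [0.922, 0.387, 0.001, 0.001]
ft_force: [-0.6, 0.3, 5.5]
grip_width: 0.037
grasp_force: 59.7
```

```bash
python3 st.py
```

```text
4.6333 [ 0.4516 -0.1097  0.036 ] y-ang -44.44 z [ 1.5e-03 -5.0e-04 -1.0e+00] [-0.238  0.358 -0.395  0.816 -0.     2.108] 0.03698290386976789 59.65004324913025 [-0.55  0.31  5.5 ]
```

>>> {"method": "drive_tool", "body": {"increments": [[[0, 0, 5], [0, 0, 0], 0.3], [[0, 0, 15], [0, 0, 0], 0.3], [[0, 0, 30], [0, 0, 0], 0.3], [[0, 0, 30], [0, 0, 0], 0.3], [[0, 0, 30], [0, 0, 0], 0.3], [[0, 0, 20], [0, 0, 0], 0.3], [[0, 0, 10], [0, 0, 0], 0.3], [[0, 0, 0], [0, 0, 0], 0.3]]}}

```text
clock: 5.3
eef_pos: [0.4525, -0.1098, 0.1781]
tool_rot: [0.922, 0.387, 0.002, 0.002]
ft_force: [0.4, -0.5, -0.9]
grip_width: 0.0371
grasp_force: 60.1
```

>>> {"method": "drive_tool", "body": {"increments": [[[8, 20, 5], [0, 0, 0], 0.3], [[8, 25, 5], [0, 0, 0], 0.3], [[8, 25, 0], [0, 0, 0], 0.3], [[8, 25, 0], [0, 0, 0], 0.3], [[8, 25, 0], [0, 0, 0], 0.3], [[8, 25, 0], [0, 0, 0], 0.3], [[8, 20, 0], [0, 0, 0], 0.3], [[5, 5, 0], [0, 0, 0], 0.3]]}}

```text
clock: 5.97
eef_pos: [0.5116, 0.0633, 0.1837]
tool_rot: [0.921, 0.389, -0.001, -0.001]
ft_force: [0.3, -0.1, 0.2]
grip_width: 0.0371
grasp_force: 60.1
```

```bash
python3 st.py; cat > c.py <<'E'
from geo import *
import sys
S,T=camera("scene"),camera("top")
e=get_obs()["eef_pos"]
tgt=e+np.array([0,0,.008])
ims=[]
for p in(S,T):
    u=proj(p,tgt);x,y=int(u[0])-45,int(u[1])-45
    b=blob(red(p),u,12);print(u.round(1),None if b is None else (b[0].round(1),b[1]))
    x=max(0,x);y=max(0,y);c=p["image"][y:y+90,x:x+90,::-1];print("crop",x,y);ims.append(cv2.resize(c,(390,390),interpolation=3))
cv2.imwrite(sys.argv[1],np.hstack(ims))
E
python3 c.py pics/c1.png
```

```text
5.9667 [0.5116 0.0633 0.1837] y-ang -44.23 z [-2.5e-03  7.0e-04 -1.0e+00] [ 1.220e-01  2.980e-01 -4.300e-02  1.232e+00  1.000e-03  2.465e+00] 0.037109550240351785 60.09826898574829 [ 0.32 -0.06  0.23]
[295.8 176.2] (array([298.8, 176.3]), array([297, 171,   5,  10,  30], dtype=int32))
crop 250 131
[283. 208.] None
crop 238 162
```

View pics/c1.png

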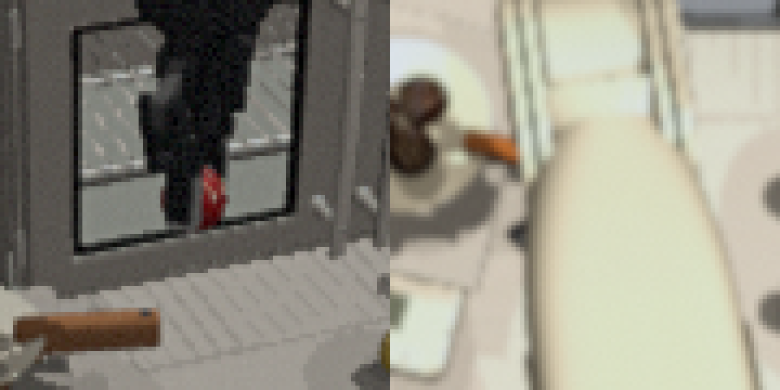

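The red ball is held, with its centre at about scene (295,176), as predicted for TCP+8 mm. The brown balls are still clear in the top view at about (242,191). I'll fit the brown cluster precisely in both views.

```bash
cat > fit.py <<'E'
from geo import *
from scipy.optimize import differential_evolution as DE
S,T=camera("scene"),camera("top")
ob=[]
for p,c0 in((S,(236,207)),(T,(240,190))):
    yy,xx=np.mgrid[:420,:560];near=np.hypot(xx-c0[0],yy-c0[1])<24
    h=hsv(p); d=near&(h[...,2]<125)
    b=blob(d,c0,14);m=cv2.morphologyEx(b[2].astype(np.uint8),cv2.MORPH_CLOSE,np.ones((3,3)));ob.append(m);print(b[0],b[1])
def model(p,c,ph):
    m=np.zeros((420,560),np.uint8)
    for k in range(3):
        a=ph+k*2*np.pi/3;x=c+.023*np.array([np.cos(a),np.sin(a),0])
        u=proj(p,x);dep=p["view"][2,:3]@x+p["view"][2,3];r=p["K"][0,0]*.02/dep
        cv2.circle(m,tuple(int(round(v*16)) for v in u),int(r*16),1,-1,cv2.LINE_8,4)
    return m
def cost(v,ps):
    return sum((model(p,np.array(v[:3]),v[3])!=o).sum() for p,o in ps)
B=[(.55,.63),(.17,.23),(.07,.1),(0,2.1)]
for n,ps in(("both",[(S,ob[0]),(T,ob[1])]),("S",[(S,ob[0])]),("T",[(T,ob[1])])):
    b=list(B)
    if n!="both": b[2]=(.083,.085)
    r=DE(cost,b,args=(ps,),seed=1,popsize=20,maxiter=80);print(n,r.x.round(4),r.fun)
E
python3 fit.py
```

```text
[236.52311877 213.45874887] [ 214  184   46   47 1103]
[240.40302267 191.75566751] [228 180  23  27 397]
both [0.5928 0.2038 0.079  1.3657] 748.0
S [0.5507 0.219  0.0831 1.9035] 630.0
T [0.59   0.2017 0.0832 1.2877] 64.0
```

```bash
sed -i 's/(h\[...,2\]<125)/(h[...,2]<(85 if p is S else 110))/; s/(236,207)/(235,205)/; s/<24$/<22/' fit.py; python3 fit.py; python3 m.py | grep -A3 -E "^(S|T|handle)"
```

```text
[235.14908257 208.15825688] [220 196  31  24 436]
[240.08695652 190.82608696] [228 180  23  24 345]
both [0.5941 0.2028 0.079  1.3266] 106.0
S [0.5861 0.2058 0.0843 1.3223] 65.0
T [0.5922 0.2015 0.0837 1.3334] 39.0Traceback (most recent call last):
  File "m.py", line 4, in <module>
    print("red",bs[:2],bt[:2])
                ~~^^^^
TypeError: 'NoneType' object is not subscriptable
```

>>> {"method": "drive_tool", "body": {"increments": [[[7, 12, 0], [0, 0, 0], 0.3], [[13, 22, 0], [0, 0, 0], 0.3], [[16, 27, 0], [0, 0, 0], 0.3], [[16, 27, 0], [0, 0, 0], 0.3], [[14, 24, -10], [0, 0, 0], 0.3], [[9, 15, -15], [0, 0, 0], 0.3], [[6, 9, -15], [0, 0, 0], 0.3], [[0, 0, 0], [0, 0, 0], 0.3]]}}

```text
clock: 7.03
eef_pos: [0.5922, 0.1984, 0.1414]
tool_rot: [0.922, 0.388, -0.002, -0.001]
ft_force: [-1.3, -0.0, -0.2]
grip_width: 0.0372
grasp_force: 60.1
```

>>> {"method": "drive_tool", "body": {"increments": [[[0, 0, 0], [0, 0, 0], 0.3], [[0, 0, 0], [0, 0, 0], 0.3]]}}

```text
clock: 7.2
eef_pos: [0.5929, 0.1962, 0.1458]
tool_rot: [0.922, 0.387, -0.0, 0.0]
ft_force: [-0.4, -0.6, -0.5]
grip_width: 0.037
grasp_force: 60.1
```

```bash
python3 st.py;python3 c.py pics/c2.png
```

```text
7.2 [0.5929 0.1962 0.1458] y-ang -44.46 z [ 0.e+00 -1.e-04 -1.e+00] [ 0.32   0.532  0.214  1.252 -0.     2.666] 0.036957512023032234 60.09280800819397 [-0.42 -0.58 -0.54]
[236.5 183. ] (array([239. , 183.2]), array([236, 177,   7,  11,  38], dtype=int32))
crop 191 137
[240.2 185.1] None
crop 195 140
```

View pics/c2.png

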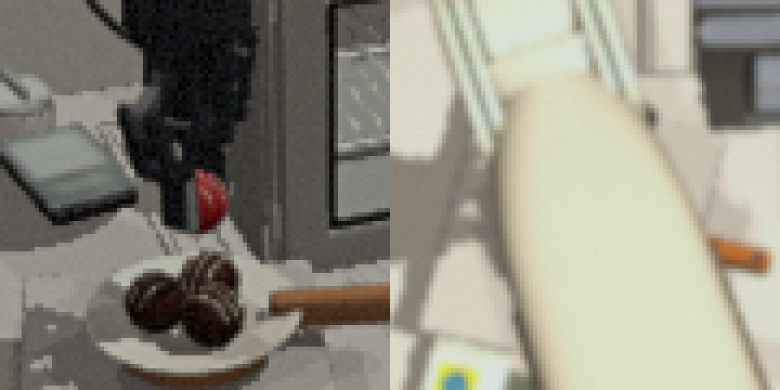

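The red ball, at about crop (197,200), hangs just right of the cluster centre at (191,296). A +5 mm move in y will centre it, then I'll lower it.

>>> {"method": "drive_tool", "body": {"increments": [[[0, 2, -5], [0, 0, 0], 0.3], [[0, 2, -8], [0, 0, 0], 0.3], [[0, 1, -8], [0, 0, 0], 0.3], [[0, 0, -6], [0, 0, 0], 0.3], [[0, 0, -3], [0, 0, 0], 0.3], [[0, 0, -2], [0, 0, 0], 0.3], [[0, 0, 0], [0, 0, 0], 0.3], [[0, 0, 0], [0, 0, 0], 0.3]]}}

```text
clock: 7.97
eef_pos: [0.593, 0.2015, 0.1132]
tool_rot: [0.922, 0.387, -0.0, 0.0]
ft_force: [-0.1, -0.6, 0.4]
grip_width: 0.0367
grasp_force: 60.1
```

```bash
python3 st.py;python3 c.py pics/c3.png
```

```text
7.9667 [0.593  0.2015 0.1132] y-ang -44.44 z [-1.e-04 -1.e-04 -1.e+00] [ 0.328  0.558  0.169  1.182 -0.     2.674] 0.036661893490777774 60.093151330947876 [-0.1  -0.65  0.39]
[235. 194.] (array([237.5, 194.7]), array([235, 189,   7,  10,  33], dtype=int32))
crop 189 149
[239.3 187.5] None
crop 194 142
```

View pics/c3.png

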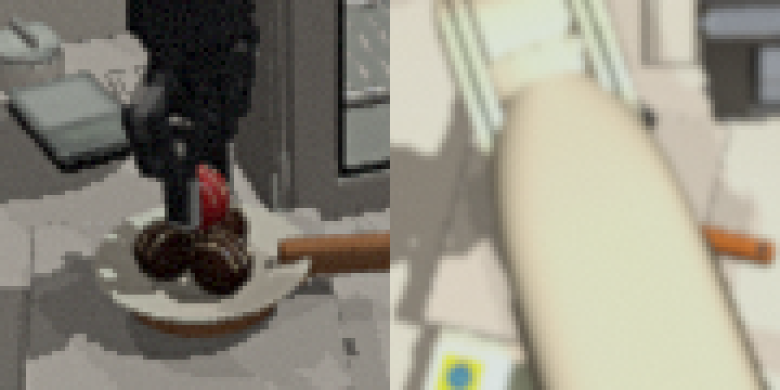

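The red ball, at about crop (205,195), sits over the hollow between the brown balls, just above contact. I'll ease it down while watching the force.

>>> {"method": "drive_tool", "body": {"increments": [[[0, 0, -1.5], [0, 0, 0], 0.3], [[0, 0, -1], [0, 0, 0], 0.3], [[0, 0, 0], [0, 0, 0], 0.3], [[0, 0, 0], [0, 0, 0], 0.3]]}}

```text
clock: 8.4
eef_pos: [0.5929, 0.2015, 0.1108]
tool_rot: [0.922, 0.387, -0.0, 0.0]
ft_force: [-1.1, -0.1, -0.4]
grip_width: 0.0367
grasp_force: 60.1
```

>>> {"method": "drive_tool", "body": {"increments": [[[0, 0, -1], [0, 0, 0], 0.3], [[0, 0, 0], [0, 0, 0], 0.3], [[0, 0, 0], [0, 0, 0], 0.3]]}}

```text
clock: 8.65
eef_pos: [0.5929, 0.2016, 0.1097]
tool_rot: [0.922, 0.387, -0.0, -0.0]
ft_force: [0.2, 0.9, 0.2]
grip_width: 0.0369
grasp_force: 60.1
```

>>> {"method": "drive_tool", "body": {"increments": [[[0, 0, -1], [0, 0, 0], 0.3], [[0, 0, 0], [0, 0, 0], 0.3], [[0, 0, 0], [0, 0, 0], 0.3]]}}

```text
clock: 8.9
eef_pos: [0.593, 0.2016, 0.1089]
tool_rot: [0.922, 0.387, 0.0, 0.0]
ft_force: [-0.3, -0.3, -0.6]
grip_width: 0.0371
grasp_force: 60.1
```

>>> {"method": "drive_tool", "body": {"increments": [[[0, 0, -0.7], [0, 0, 0], 0.3], [[0, 0, 0], [0, 0, 0], 0.3], [[0, 0, 0], [0, 0, 0], 0.3]]}}

```text
clock: 9.15
eef_pos: [0.5932, 0.2015, 0.1086]
tool_rot: [0.922, 0.387, 0.0, 0.0]
ft_force: [-0.3, -1.9, 1.7]
grip_width: 0.0371
grasp_force: 60.2
```

The upward force shows contact has begun, so I'll release gently.

>>> {"method": "drive_tool", "body": {"increments": [[[0, 0, 0], [0, 0, 0], 0.46], [[0, 0, 0], [0, 0, 0], 0.49], [[0, 0, 0], [0, 0, 0], 0.52], [[0, 0, 0], [0, 0, 0], 0.56], [[0, 0, 0], [0, 0, 0], 0.6], [[0, 0, 0], [0, 0, 0], 0.7], [[0, 0, 0], [0, 0, 0], 0.8], [[0, 0, 0], [0, 0, 0], 0.8]]}}

```text
clock: 9.82
eef_pos: [0.5929, 0.2016, 0.1081]
tool_rot: [0.922, 0.387, -0.0, -0.0]
ft_force: [0.4, -0.6, 0.2]
grip_width: 0.0682
grasp_force: 0.0
```

```bash
python3 st.py;python3 c.py pics/c4.png
```

```text
9.8167 [0.5929 0.2016 0.1081] y-ang -44.43 z [-1.e-04  0.e+00 -1.e+00] [0.328 0.562 0.161 1.17  0.    2.674] 0.06815996478426171 0.0 [ 0.38 -0.6   0.23]
[235.1 195.8] (array([236.2, 195.3]), array([232, 190,  10,  11,  67], dtype=int32))
crop 190 150
[239.4 187.9] None
crop 194 142
```

View pics/c4.png

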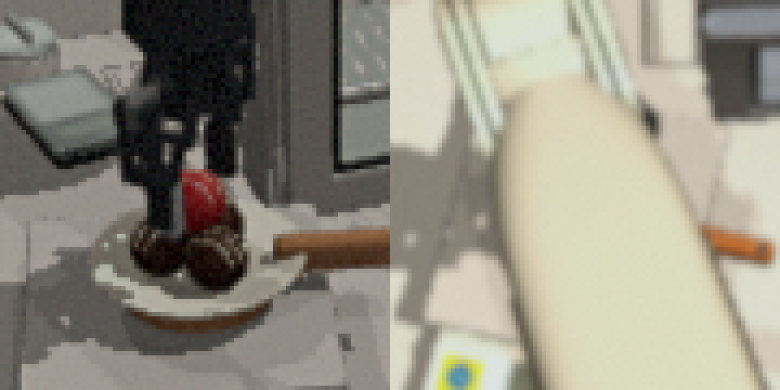

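The red ball, at about crop (203,197), rests on the brown balls with the fingers open on both sides. Now I'll retreat straight up, then go over to the handle while turning +30°.

>>> {"method": "drive_tool", "body": {"increments": [[[0, 0, 4], [0, 0, 0], 0.8], [[0, 0, 10], [0, 0, 0], 0.8], [[0, 0, 18], [0, 0, 0], 0.8], [[0, 0, 20], [0, 0, 0], 0.8], [[0, 0, 20], [0, 0, 0], 0.8], [[0, 0, 15], [0, 0, 0], 0.8], [[0, -5, 0], [0, 0, 5], 0.8], [[-3, -15, 0], [0, 0, 5], 0.8]]}}

```text
clock: 10.58
eef_pos: [0.5914, 0.1835, 0.198]
tool_rot: [0.883, 0.469, 0.003, 0.0]
ft_force: [-0.3, -0.7, -1.1]
grip_width: 0.0683
grasp_force: 0.0
```

>>> {"method": "drive_tool", "body": {"increments": [[[-6, -22, 0], [0, 0, 5], 0.8], [[-6, -22, 0], [0, 0, 5], 0.8], [[-6, -20, 0], [0, 0, 5], 0.8], [[-4, -14, 0], [0, 0, 5], 0.8], [[-2, -6, 0], [0, 0, 0], 0.8], [[0, 0, 0], [0, 0, 0], 0.8], [[0, 0, 0], [0, 0, 0], 0.8], [[0, 0, 0], [0, 0, 0], 0.8]]}}

```text
clock: 11.25
eef_pos: [0.5664, 0.0984, 0.1955]
tool_rot: [0.79, 0.612, 0.001, 0.0]
ft_force: [-0.3, -0.6, -0.5]
grip_width: 0.0683
grasp_force: 0.0
```

```bash
python3 st.py; cat > h.py <<'E'
from geo import *
import sys
S=camera("scene");T=camera("top")
h=hsv(S);m=(h[...,0]>=6)&(h[...,0]<18)&(h[...,1]>130)&(h[...,2]>90)
b=blob(m,(270,207),25)
ys,xs=np.nonzero(b[2]);print(b[1])
# top/bottom edge of the bar in the scene at several columns
c=[(x,ys[xs==x].min(),ys[xs==x].max()) for x in range(xs.min(),xs.max()+1,4)];print(c)
tip=[xs.max()+.5,ys[xs>=xs.max()-1].mean()]
print("tip plane .075",plane(S,tip,.075).round(4))
rb=blob(red(S),(236,196),14);print("red",rb[0],rb[1])
for z in(.117,):print(plane(S,rb[1][:2]+(rb[1][2:4]-1)/2,z).round(4), proj(S,np.array([.593,.2018,.117])))
cv2.imwrite(sys.argv[1],np.hstack([cv2.resize(S["image"][150:240,200:300,::-1],(400,360),interpolation=3),cv2.resize(T["image"][150:240,200:300,::-1],(400,360),interpolation=3)]))
E
python3 h.py pics/h1.png
```

```text
11.25 [0.5664 0.0984 0.1955] y-ang -14.46 z [ 9.e-04  6.e-04 -1.e+00] [0.172 0.405 0.143 1.308 0.    1.995] 0.06825556035675953 0.0 [-0.31 -0.61 -0.46]
[254 203  32   5  89]
[(254, np.int64(205), np.int64(206)), (258, np.int64(205), np.int64(207)), (262, np.int64(204), np.int64(206)), (266, np.int64(204), np.int64(206)), (270, np.int64(204), np.int64(206)), (274, np.int64(204), np.int64(206)), (278, np.int64(204), np.int64(206)), (282, np.int64(204), np.int64(205))]
tip plane .075 [0.5651 0.0653 0.075 ]
red [233.49295775 194.69014085] [228 190  13  10  71]
[0.5991 0.2029 0.117 ] [235.0348702 195.5449787]
```

View pics/h1.png

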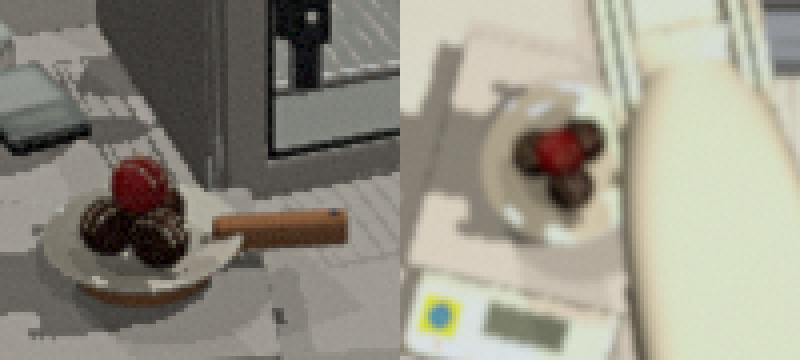

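The red ball lies in the hollow, at about scene crop (140,185) and centred between the browns at top crop (558,150). The handle bar runs (213..347, 228) in the scene crop, with the tool above it. I'll descend on the handle.

>>> {"method": "drive_tool", "body": {"increments": [[[0, -1, -10], [0, 0, 0], 0.6], [[0, 0, -25], [0, 0, 0], 0.6], [[0, 0, -25], [0, 0, 0], 0.6], [[0, 0, -20], [0, 0, 0], 0.6], [[0, 0, -15], [0, 0, 0], 0.6], [[0, 0, -5], [0, 0, 0], 0.6], [[0, 0, 0], [0, 0, 0], 0.6], [[0, 0, 0], [0, 0, 0], 0.6]]}}

```text
clock: 12.02
eef_pos: [0.5661, 0.0969, 0.0951]
tool_rot: [0.79, 0.613, -0.0, -0.0]
ft_force: [0.8, 0.2, 0.3]
grip_width: 0.0512
grasp_force: 0.0
```

>>> {"method": "drive_tool", "body": {"increments": [[[0, 0, -10], [0, 0, 0], 0.6], [[0, 0, -12], [0, 0, 0], 0.6], [[0, 0, -10], [0, 0, 0], 0.6], [[0, 0, -6], [0, 0, 0], 0.6], [[0, 0, 0], [0, 0, 0], 0.5], [[0, 0, 0], [0, 0, 0], 0.5], [[0, 0, 0], [0, 0, 0], 0.5]]}}

```text
clock: 12.6
eef_pos: [0.5664, 0.0966, 0.0576]
tool_rot: [0.79, 0.613, 0.0, 0.0]
ft_force: [-0.3, -0.2, 0.6]
grip_width: 0.0428
grasp_force: 0.0
```

```bash
python3 st.py; python3 h.py pics/h2.png
```

```text
12.6 [0.5664 0.0966 0.0576] y-ang -14.43 z [ 9.e-04  2.e-04 -1.e+00] [ 0.169  0.514 -0.066  0.99   0.     1.992] 0.04281721815860286 0.0 [-0.31 -0.17  0.63]Traceback (most recent call last):
  File "h.py", line 6, in <module>
    ys,xs=np.nonzero(b[2]);print(b[1])
                     ~^^^
TypeError: 'NoneType' object is not subscriptable
```

>>> {"method": "drive_tool", "body": {"increments": [[[0, 0, 0], [0, 0, 0], 0.42], [[0, 0, 0], [0, 0, 0], 0.36], [[0, 0, 0], [0, 0, 0], 0.32], [[0, 0, 0], [0, 0, 0], 0.29], [[0, 0, 0], [0, 0, 0], 0.27], [[0, 0, 0], [0, 0, 0], 0.25], [[0, 0, 0], [0, 0, 0], 0.23], [[0, 0, 0], [0, 0, 0], 0.21]]}}

```text
clock: 13.37
eef_pos: [0.5661, 0.0965, 0.0572]
tool_rot: [0.79, 0.613, 0.0, 0.0]
ft_force: [0.4, -0.4, 1.2]
grip_width: 0.0181
grasp_force: 4.3
```

>>> {"method": "drive_tool", "body": {"increments": [[[0, 0, 0], [0, 0, 0], 0.19], [[0, 0, 0], [0, 0, 0], 0.15], [[0, 0, 0], [0, 0, 0], 0.1], [[0, 0, 0], [0, 0, 0], 0.05], [[0, 0, 0], [0, 0, 0], 0], [[0, 0, 0], [0, 0, 0], 0], [[0, 0, 0], [0, 0, 0], 0], [[0, 0, 0], [0, 0, 0], 0]]}}

```text
clock: 14.03
eef_pos: [0.5662, 0.0965, 0.0573]
tool_rot: [0.79, 0.613, 0.0, 0.0]
ft_force: [1.3, -1.5, 1.2]
grip_width: 0.0173
grasp_force: 59.4
```

```bash
python3 st.py; cat > h2.py <<'E'
from geo import *
import sys
S=camera("scene");T=camera("top")
for p,c in((S,(236,196)),(T,(239,187))):
    rb=blob(red(p),c,40);print("red",None if rb is None else (rb[0],rb[1]))
x,y=(int(v) for v in sys.argv[2:4]);u,v=(int(v) for v in sys.argv[4:6])
cv2.imwrite(sys.argv[1],np.hstack([cv2.resize(S["image"][y:y+100,x:x+110,::-1],(396,360),interpolation=3),cv2.resize(T["image"][v:v+100,u:u+110,::-1],(396,360),interpolation=3)]))
E
python3 h2.py pics/h3.png 195 145 200 150
```

```text
14.0333 [0.5662 0.0965 0.0573] y-ang -14.44 z [ 6.e-04 -1.e-04 -1.e+00] [ 0.169  0.514 -0.067  0.989 -0.     1.992] 0.017300000459809246 59.410244822502136 [ 1.29 -1.47  1.22]
red (array([233.23636364, 194.50909091]), array([228, 190,  10,  10,  55], dtype=int32))
red (array([239.12658228, 186.88607595]), array([234, 183,  11,   9,  79], dtype=int32))
```

View pics/h3.png

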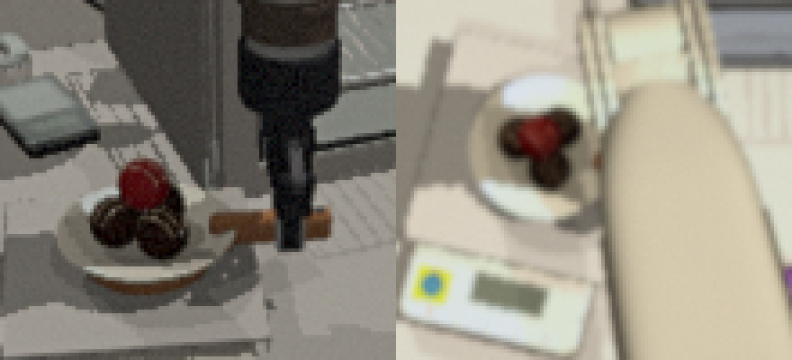

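The handle is gripped at about crop (290,225) at 59 N, 17.3 mm wide, and the red ball hasn't moved. I'll lift gently.

>>> {"method": "drive_tool", "body": {"increments": [[[0, 0, 0.5], [0, 0, 0], 0], [[0, 0, 1], [0, 0, 0], 0], [[0, 0, 1.5], [0, 0, 0], 0], [[0, 0, 2], [0, 0, 0], 0], [[0, 0, 2.5], [0, 0, 0], 0], [[0, 0, 3], [0, 0, 0], 0], [[0, 0, 3], [0, 0, 0], 0], [[0, 0, 3], [0, 0, 0], 0]]}}

```text
clock: 14.8
eef_pos: [0.5659, 0.0966, 0.0739]
tool_rot: [0.79, 0.613, -0.0, -0.0]
ft_force: [-0.4, -0.0, -2.8]
grip_width: 0.0172
grasp_force: 58.9
```

>>> {"method": "drive_tool", "body": {"increments": [[[0, 0, 3.5], [0, 0, 0], 0], [[0, 0, 4], [0, 0, 0], 0], [[0, 0, 4], [0, 0, 0], 0], [[0, 0, 4], [0, 0, 0], 0], [[0, 0, 4], [0, 0, 0], 0], [[0, 0, 4], [0, 0, 0], 0], [[0, 0, 4], [0, 0, 0], 0], [[0, 0, 4], [0, 0, 0], 0]]}}

```text
clock: 15.47
eef_pos: [0.5659, 0.0966, 0.1055]
tool_rot: [0.79, 0.613, 0.0, -0.0]
ft_force: [-0.4, 0.3, -2.7]
grip_width: 0.0171
grasp_force: 58.9
```

>>> {"method": "drive_tool", "body": {"increments": [[[0, 0, 4], [0, 0, 0], 0], [[0, 0, 4], [0, 0, 0], 0], [[0, 0, 4], [0, 0, 0], 0], [[0, 0, 4], [0, 0, 0], 0], [[0, 0, 4], [0, 0, 0], 0], [[0, 0, 3], [0, 0, 0], 0], [[0, 0, 2], [0, 0, 0], 0], [[0, 0, 1], [0, 0, 0], 0]]}}

```text
clock: 16.13
eef_pos: [0.5661, 0.0966, 0.1315]
tool_rot: [0.79, 0.613, 0.0, 0.0]
ft_force: [0.2, -0.4, -3.1]
grip_width: 0.0172
grasp_force: 58.9
```

>>> {"method": "drive_tool", "body": {"increments": [[[0, 0, 0], [0, 0, 0], 0], [[0, 0, 0], [0, 0, 0], 0], [[0, 0, 0], [0, 0, 0], 0], [[0, 0, 0], [0, 0, 0], 0]]}}

```text
clock: 16.47
eef_pos: [0.5657, 0.0966, 0.1308]
tool_rot: [0.79, 0.613, -0.0, -0.0]
ft_force: [0.4, 0.4, -3.0]
grip_width: 0.0171
grasp_force: 58.9
```

```bash
python3 st.py; python3 h2.py pics/h4.png 195 115 200 140
```

```text
16.4667 [0.5657 0.0966 0.1308] y-ang -14.43 z [-6.e-04 -1.e-04 -1.e+00] [ 0.169  0.446  0.032  1.157 -0.     1.992] 0.01713671856836788 58.86965095996857 [ 0.37  0.41 -3.01]
red (array([232.52173913, 171.18478261]), array([227, 166,  12,  11,  92], dtype=int32))
red (array([237.22772277, 182.43564356]), array([232, 177,  11,  12, 101], dtype=int32))
```

View pics/h4.png

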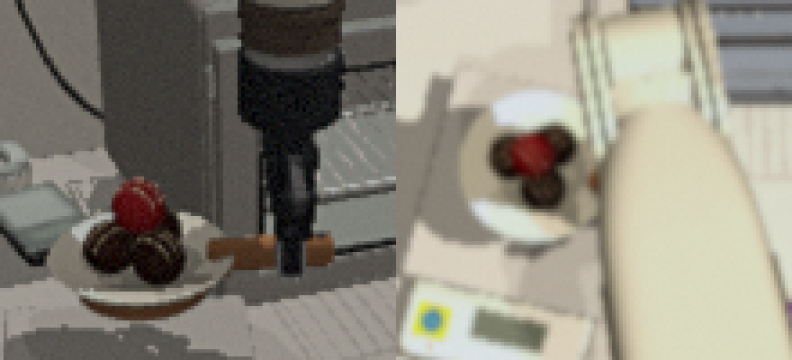

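The dish is in the air with the red ball on top at about crop (138,205), looking level. I'll check the tilt numerically, then start the turn of +90°.

```bash
python3 -c "
from geo import *
S,T=camera('scene'),camera('top')
u=[blob(red(p),c,10)[1] for p,c in((S,(232,171)),(T,(237,182)))]
print(tri([S,T],[b[:2]+(b[2:4]-1)/2 for b in u]))
o=get_obs();print(o['ft_torque'])"
```

```text
(array([0.59354474, 0.20387837, 0.19190674]), [np.float64(0.9), np.float64(0.9)])
[-0.24653595  0.09029693  0.05745982]
```

>>> {"method": "drive_tool", "body": {"increments": [[[0, 0, 0], [0, 0, 0.4], 0], [[0, 0, 0], [0, 0, 0.8], 0], [[0, 0, 0], [0, 0, 1.3], 0], [[0, 0, 0], [0, 0, 1.8], 0], [[0, 0, 0], [0, 0, 2.2], 0], [[0, 0, 0], [0, 0, 2.5], 0], [[0, 0, 0], [0, 0, 2.5], 0], [[0, 0, 0], [0, 0, 2.5], 0]]}}

```text
clock: 17.33
eef_pos: [0.566, 0.0966, 0.1311]
tool_rot: [0.709, 0.706, 0.0, 0.0]
ft_force: [1.2, 0.1, -2.3]
grip_width: 0.017
grasp_force: 58.8
```

>>> {"method": "drive_tool", "body": {"increments": [[[0, 0, 0], [0, 0, 2.5], 0], [[0, 0, 0], [0, 0, 2.5], 0], [[0, 0, 0], [0, 0, 2.5], 0], [[0, 0, 0], [0, 0, 2.5], 0], [[0, 0, 0], [0, 0, 2.5], 0], [[0, 0, 0], [0, 0, 2.5], 0], [[0, 0, 0], [0, 0, 2.5], 0], [[0, 0, 0], [0, 0, 2.5], 0]]}}

```text
clock: 18.0
eef_pos: [0.5661, 0.0966, 0.1312]
tool_rot: [0.575, 0.818, 0.0, 0.0]
ft_force: [0.8, 0.2, -3.1]
grip_width: 0.0168
grasp_force: 58.8
```

>>> {"method": "drive_tool", "body": {"increments": [[[0, 0, 0], [0, 0, 2.5], 0], [[0, 0, 0], [0, 0, 2.5], 0], [[0, 0, 0], [0, 0, 2.5], 0], [[0, 0, 0], [0, 0, 2.5], 0], [[0, 0, 0], [0, 0, 2.5], 0], [[0, 0, 0], [0, 0, 2.5], 0], [[0, 0, 0], [0, 0, 2.5], 0], [[0, 0, 0], [0, 0, 2.5], 0]]}}

```text
clock: 18.67
eef_pos: [0.5662, 0.0966, 0.1313]
tool_rot: [0.425, 0.905, 0.0, 0.0]
ft_force: [0.5, 0.5, -3.3]
grip_width: 0.0171
grasp_force: 58.9
```

```bash
python3 st.py
```

```text
18.6667 [0.5662 0.0966 0.1313] y-ang 39.76 z [ 6.e-04  1.e-04 -1.e+00] [0.169 0.445 0.032 1.157 0.    1.046] 0.01709959298021045 58.851805329322815 [ 0.52  0.48 -3.3 ]
```

>>> {"method": "drive_tool", "body": {"increments": [[[0, 0, 0], [0, 0, 2.5], 0], [[0, 0, 0], [0, 0, 2.5], 0], [[0, 0, 0], [0, 0, 2.5], 0], [[0, 0, 0], [0, 0, 2.5], 0], [[0, 0, 0], [0, 0, 2.5], 0], [[0, 0, 0], [0, 0, 2.5], 0], [[0, 0, 0], [0, 0, 2.5], 0], [[0, 0, 0], [0, 0, 2.5], 0]]}}

```text
clock: 19.33
eef_pos: [0.5663, 0.0967, 0.1313]
tool_rot: [0.261, 0.965, 0.0, 0.0]
ft_force: [0.1, -0.3, -3.0]
grip_width: 0.0173
grasp_force: 58.8
```

>>> {"method": "drive_tool", "body": {"increments": [[[0, 0, 0], [0, 0, 2.5], 0], [[0, 0, 0], [0, 0, 2.5], 0], [[0, 0, 0], [0, 0, 2.5], 0], [[0, 0, 0], [0, 0, 2.5], 0], [[0, 0, 0], [0, 0, 2.2], 0], [[0, 0, 0], [0, 0, 1.8], 0], [[0, 0, 0], [0, 0, 1.3], 0], [[0, 0, 0], [0, 0, 0.7], 0]]}}

```text
clock: 20.0
eef_pos: [0.5662, 0.0967, 0.1313]
tool_rot: [0.125, 0.992, 0.0, 0.0]
ft_force: [-0.4, 0.8, -3.0]
grip_width: 0.0175
grasp_force: 58.9
```

>>> {"method": "drive_tool", "body": {"increments": [[[0, 0, 0], [0, 0, 0], 0], [[0, 0, 0], [0, 0, 0], 0], [[0, 0, 0], [0, 0, 0], 0], [[0, 0, 0], [0, 0, 0], 0], [[0, 0, 0], [0, 0, 0], 0], [[0, 0, 0], [0, 0, 0], 0]]}}

```text
clock: 20.5
eef_pos: [0.5659, 0.0966, 0.1311]
tool_rot: [0.126, 0.992, 0.0, 0.0]
ft_force: [-0.4, 0.1, -3.3]
grip_width: 0.0169
grasp_force: 58.8
```

```bash
python3 st.py; cat > f.py <<'E'
from geo import *
S=camera("scene");T=camera("top")
g=np.array([.461,.124,.192])
for p in(S,T):
    u=proj(p,g);b=blob(red(p),u,15);print(u,None if b is None else b[:2])
u=proj(S,g).astype(int);v=proj(T,g).astype(int)
cv2.imwrite("pics/f.png",np.hstack([cv2.resize(p["image"][a[1]-50:a[1]+50,a[0]-50:a[0]+60,::-1],(396,360),interpolation=3) for p,a in((S,u),(T,v))]))
E
python3 f.py
```

```text
20.5 [0.5659 0.0966 0.1311] y-ang 75.57 z [ 0.  0. -1.] [0.169 0.445 0.032 1.157 0.    0.421] 0.01694052107055731 58.84178817272186 [-0.36  0.09 -3.27]
[280.36319155 190.15395272] (array([281.20535714, 190.15178571]), array([273, 183,  16,  14, 112], dtype=int32))
[262.67593245 224.53862468] None
```

View pics/f.png

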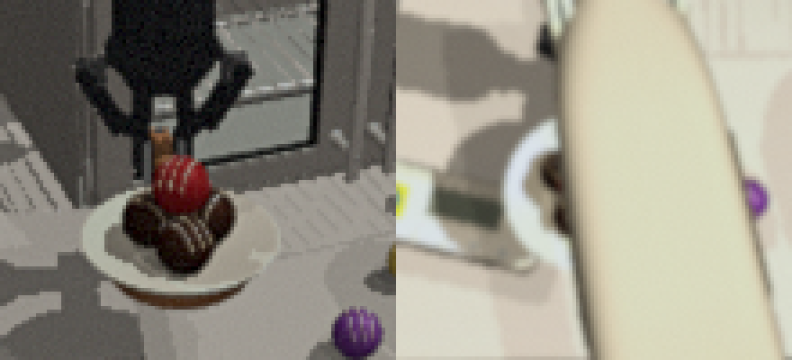

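The dish is turned a quarter turn, level and held still, with the red ball at scene (281,190) on the three browns, 1 px from where it was predicted. I'll hand the job in.

```bash
python3 -c "
from workcell import *
print(job_done())"
```

```text
the job is handed in; nothing more can be done
None
```

I placed the red ball in the hollow of the three brown ones, then lifted the dish about 74 mm and turned it 90° in the air. I handed the job in at 20.5 s with the dish held still and looking level and the ball on top; no verdict was returned.

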